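# Screw the lid back on the battery bin without crossing its threads

### The job

Put the screw lid back on the red battery bin: set it level on the mouth, start the thread gently, and if it binds early with the lid still standing high do not force it but turn it back anticlockwise until it drops into the thread; then screw it clockwise until it is fully home, and let go. Leave everything else on the shelf where it is.

Things in the scene. Friction and masses are not known exactly. Their poses are not given: they have to be found in the camera images.
- lid_grip (a point): Centre of the grip bar on top of the loose red plastic lid, 43 mm above the lid's underside. Bar 60 mm long (x), 14 mm thick (y), 24 mm high (z): pinch its sides from above. The lid's top face is 12 mm below this point, the bar's top edge 12 mm above it.
- lid: The same lid, a round cap 84 mm across, 31 mm high without the bar, about 0.14 kg, standing mouth down; origin centre of its underside. Skirt 79 mm across inside; inside it four round lugs, 5 mm in diameter, at +x, +y, -x, -y, leaving 69 mm between opposite ones; lug undersides 1 mm above the lid's underside.
- bin_mouth (a point): Centre of the mouth's rim on the fixed red bin, 129 mm above the shelf. Height of lid_grip above this point, lid level: 36 mm with the lugs on the teeth of the ribs, 32 mm with the lugs on the rib tops, 23 mm dropped into the entry pockets between the ribs, 19 mm fully home.
- bin: The fixed bin, square body 140 x 140 mm, 100 mm high; origin centre of its underside. Round neck 66 mm across (60 mm at the tapered rim), 29 mm high, with four equal thread ribs 90 degrees apart, 75 mm across. The ribs' angle is NOT the bin's yaw: it differs every time, is not measured and must be felt.
- neck_foot (a point): Foot of the neck, 29 mm under bin_mouth. How it starts: lugs on the flat rib tops, turning clockwise (from above) jams on a 4 mm tooth at each rib's clockwise end within 65 degrees or less: do not force it. Turning anticlockwise under a light press brings the lugs over the entry pockets within 90 degrees; the lid then drops 9 mm.
- thread_ref (a point): Point on the neck's axis 19 mm above bin_mouth: where lid_grip is when the lid is home. How it goes home: in a pocket the lid has about 14 degrees of play and a hard stop anticlockwise; clockwise it runs under the ribs, sinks 4 mm and meets a hard end stop after 58 to 72 degrees. About 0.2 N m turns it; stops are rigid, threads stand 30 N.
- torch: Bystander: white torch 135 mm long, 36 mm across, lying along its x; origin on the shelf under its middle.
- cell_bowl: Bystander: white ceramic bowl of button cells, 110 mm across, 42 mm high; origin centre of underside.
- bulb: Bystander: compact fluorescent bulb standing in a clear square plastic sleeve 52 x 52 x 120 mm; origin centre of underside.
- sorter: Bystander: blue bottle cap sorter, divided tray 110 x 200 x 50 mm; origin centre of underside.
- jar: Bystander: closed glass jar 68 mm across, 100 mm high; origin centre of underside.
- tape: Bystander: cardboard roll 84 mm across, 22 mm high, lying flat; origin centre of underside.
- carton: Bystander: small carton 70 x 45 x 55 mm; origin centre of underside.

How it is judged (in metres and radians):
On the way:
1. the lid stands level on the bin's mouth, centred, not yet screwed home (horizontal distance between lid_grip and bin_mouth below 0.006 m and z of lid_grip in the frame of bin_mouth between 0.0212 and 0.04 m and angle between lid_grip's own z axis and vertical below 0.1 rad), for 0.2 s.
At the end, for the whole second after the job is handed in: The lid is on the bin's mouth, level (within 3 degrees) and centred (within 4 mm), screwed down to within 1.5 mm of fully home, released and at rest (z of lid_grip in the frame of bin_mouth below 0.0205 m and horizontal distance between lid_grip and bin_mouth below 0.004 m and angle between lid_grip's own z axis and vertical below 0.05 rad and linear speed of lid below 0.01 m/s); the robot touches nothing.
It fails at once if the lid is forced on the bin: more than 30 N between them (contact force between lid and bin above 30 N).
It fails at once if a bystander is pushed more than 25 mm from its place (distance of any of torch, cell_bowl, bulb, sorter, jar, tape, carton from where it was at the start of the episode above 0.025 m).
It also fails if it takes over 72 s, if anything falls off the work surface, if the arm or the gripper's body presses on something with over 40 N, if the wrist force passes 120 N, or if a joint passes its speed limit or range.

### The arm

A 6-joint arm with a two-finger parallel gripper is mounted at the origin on the work surface. World frame = base frame: x ahead of the robot, y to its left, z up, the work surface at z = 0. Lengths are in mm, angles in rad, forces in N, time in s.
With the tool pointing down it reaches from about 350 to 975 mm from the base axis. Payload 7.1 kg.
Tool frame: the origin (TCP) lies at the very end of the fingers, on their centre line; the grasp point (between the pads) lies 19 mm behind it; z points along the fingers, y is the direction in which the jaws open and shut (so a half turn about z gives the same grasp; the last joint's range is limited). The gripper opens to 88 mm and grips with 3 to 60 N. Pads are 20 mm wide; open, the fingers measure 115 mm over their backs; the gripper's body (75 mm by 178 mm) begins 61 mm behind the grasp point.
Start: joints at [-1.332, 0.423, 1.63, -0, 1.089, -0.019], TCP at [159.365, -604.324, 190.675] pointing down, gripper open.
Joint ranges: [-3, 3], [-0.9, 2.11], [0.09, 2.58], [-1.31, 4.45], [0.11, 2.69], [-2.54, 2.54]. Speed limits (rad/s): [2.39, 2.39, 3.01, 3.14, 3.14, 3.14].

### API

Orientations are given as a rotation vector (axis times angle).
In Python, from workcell import * gives the robot as it stands.
- The arm moves only by the tool play_rows, never from a script. Its argument "plan" is text: rows parted by semicolons, each of 7 numbers parted by spaces: the finger opening in cm, from 0 to 8.78, then the shift along the tool's x, y, z in cm, then the turn, a rotation vector about the tool's x, y, z in degrees. A call has 1 to 20 rows; each row shifts and turns the commanded pose from where the row before left it, along the tool's axes as they then stand; what a row does not reach is not made up. A row lasts 1/8 s, in which the tool goes at most 62.5 mm and 10.7 degrees, less where a joint would pass 70% of its speed; a pose out of reach is approached as far as the arm can. A call is refused whole if a number of a shift passes 6.25 or a number of a turn 10.7, either way. A call with a gripper value outside its range is refused whole. The fingers move at their own pace and stop on an object; the grip force is fixed at half the most. Time passes only in rows, so rows that do not move let the fingers close. It gives the time, the measured TCP pose, the force and the opening at its end, in the units of the state.
- get_obs(): the state, without advancing time (a new reading comes with each control period).
- get_image(name): name is "side" or "top"; returns a dict with "pixels" (420x560x3 uint8, red, green, blue), "range_z" (420x560 float32, mm along the optical axis (not along the pixel's ray), 0 where there is no reading), "fx", "fy", "cx", "cy" (pixels), "eye" and "attitude" of the camera in the world. Camera axes: x right, y down, z forward; pixel columns grow to the right and rows downward; lengths in mm; the calibration is good to about 2 mm. A picture is of the moment at which its call begins.
- close_job(): hands the job in, once; it reports no verdict.
The state is a dict: "t": time; "qpos": joint angles; "qvel": joint speeds; "joint_torque": joint torques, N m; "ee_pos": TCP position; "orientation": TCP orientation; "ft_force": force on the tool from outside, world axes, zero at the start; "moment": the same for the moment, N m; "width": finger opening in mm.
Only numpy, scipy, OpenCV 4.12 (cv2) and the standard library are available. Lean on these libraries where they do the work, as an engineer would, in place of code of your own. Each camera call takes 0.05 s, during which the arm holds its last target. There are 200 camera calls.

## Working session

There is one attempt and no reset: what is moved stays moved. The work goes in short steps, Python scripts to look and compute and a tool call to move; the robot and the scene stay as the last step left them, time stands still between calls to the robot, and variables do not carry over. Pictures are saved under pics/ and viewed, about 8 in all and at most 12, crops included, and the job is handed in when it is done.

Besides the shell and the picture viewer there is one more tool, called after "Request:" as name(argument=value, ...) on one line, values as JSON. play_rows: Moves the arm, as the interface text tells. Its arguments: {"type":"object","properties":{"plan":{"type":"string"}},"required":["plan"]}

```bash
ls; mkdir -p pics
cat > h.py <<'E'
from workcell import *
import numpy as np, cv2
from scipy.spatial.transform import Rotation as R
def att(a):
    a=np.array(a,float)
    return a if a.shape==(3,3) else (R.from_rotvec(a).as_matrix() if a.size==3 else R.from_quat(a).as_matrix())
def cloud(im):
    z=im["range_z"];v,u=np.mgrid[:z.shape[0],:z.shape[1]]
    P=np.dstack([(u-im["cx"])/im["fx"]*z,(v-im["cy"])/im["fy"]*z,z])
    W=P@att(im["attitude"]).T+np.array(im["eye"]); W[z==0]=np.nan
    return W
def save(im,n): cv2.imwrite("pics/"+n,im["pixels"][:,:,::-1])
E
python3 - <<'E'
from h import *
o=get_obs();print(o)
a=get_image("top");b=get_image("side")
for n,i in(("top",a),("side",b)):
    print(n,i["eye"],i["attitude"],i["fx"],i["cx"],i["cy"]);np.savez("%s0.npz"%n,W=cloud(i),p=i["pixels"])
cv2.imwrite("pics/t0.png",a["pixels"][:,:,::-1]);cv2.imwrite("pics/s0.png",b["pixels"][:,:,::-1])
E
```

```text
pics
{'t': 0.0, 'qpos': array([-1.33200033e+00,  4.23819886e-01,  1.63064841e+00,  3.49697148e-05,
        1.08855402e+00, -1.89894572e-02]), 'qvel': array([ 8.92157259e-04,  9.18749855e-05, -1.44249694e-04,  2.95095453e-04,
        1.11072856e-03, -9.12355765e-04]), 'joint_torque': array([ 9.66374173e-04, -5.44623077e+01, -2.73666143e+01,  6.45233877e-02,
        2.27008830e-02, -1.38972964e-04]), 'ee_pos': array([ 159.24545131, -603.78913711,  189.9311312 ]), 'orientation': array([-3.11412325e+00, -4.03599796e-01,  1.97870540e-04]), 'ft_force': array([-0.16838889, -0.48936329, -0.15140203]), 'moment': array([ 0.03142895,  0.05269935, -0.03731131]), 'width': 87.72828944149575}
top [ 409.87758564  -22.46538582 1302.3820273 ] [-2.14426077  2.13066157 -0.11705125] 488.37304895255016 282.72772717240434 216.5311384604864
side [ 151.377516   1009.62467191 1090.9981599 ] [-0.59792631  2.66173833 -1.1920186 ] 476.1666226459552 284.3368128892216 215.57920458988448
```

View pics/t0.png

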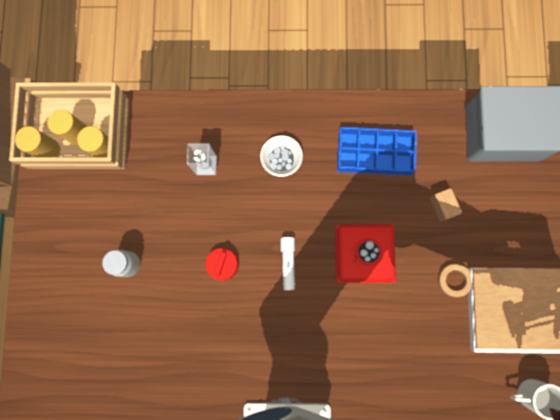

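View pics/s0.png

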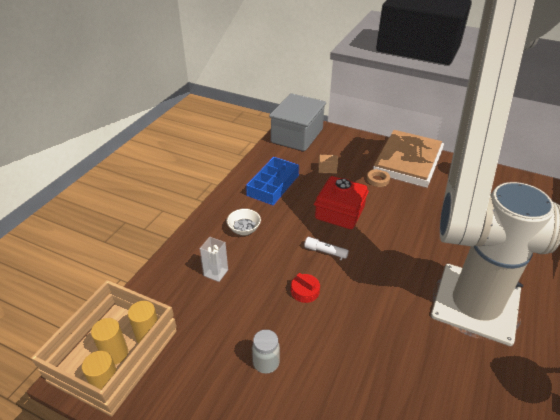

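The top view shows the lid at about (222,264) with its bar running roughly along the image's vertical, and the red bin at (366,253) with the neck at (369,251). The side view shows the lid at (305,288) and the bin at (342,200). The torch lies between the lid and the bin.

Run:
```python
from h import *
for n in("top","side"):
    d=np.load(n+"0.npz");W=d["W"];p=d["p"].astype(int)
    red=(p[...,0]>110)&(p[...,1]<70)&(p[...,2]<70)
    k,l,s,c=cv2.connectedComponentsWithStats(red.astype(np.uint8))
    for i in range(1,k):
        if s[i,4]<100: continue
        Q=W[l==i];z=Q[:,2];print(n,s[i],np.nanpercentile(z,[2,20,50,80,98]).round(0))
        for lo,hi in((15,27),(27,36),(40,60),(90,106),(110,150)):
            q=Q[(z>lo)&(z<hi)][:,:2]
            if len(q)>15:
                q=q.astype(np.float32);r=cv2.minAreaRect(q);e=cv2.minEnclosingCircle(q);print(lo,hi,len(q),r,e,q.mean(0))
    # table height
    print(np.nanmedian(W[300:330,150:200,2]))
d=np.load("top0.npz");W=d["W"]
for box in ((215,290,270,310),(235,265,350,390)):
    pass
# height of neck region, bin-centred
w=W[235:268,352:388]; 
print(w[::3,::3,2].round(0))
m=w[...,2]>118; q=w[m][:,:2].astype(np.float32);print(cv2.minEnclosingCircle(q),q.mean(0),len(q))
a=dict(p=d["p"])
for x in range(0,700,100): pass
cv2.imwrite("pics/c.png",np.hstack([cv2.resize(d["p"][r[0]:r[0]+70,r[1]:r[1]+70,::-1],(400,400),interpolation=2) for r in((230,187),(215,334))]))
```

```text
top [ 335  224   61   59 3065] [ 71.  96. 100. 103. 130.]
90 106 2313 ((487.6529846191406, -193.7557373046875), (138.34913635253906, 139.61053466796875), 0.5866888761520386) ((488.7891845703125, -193.83668518066406), 92.01226043701172) [ 486.97006 -191.67305]
110 150 394 ((488.1103820800781, -194.204833984375), (74.34762573242188, 74.12310028076172), 72.87163543701172) ((487.8700866699219, -194.58473205566406), 38.450592041015625) [ 486.34113 -190.55457]
top [206 247  33  33 856] [ 2. 29. 32. 36. 58.]
15 27 52 ((463.0511474609375, 168.78903198242188), (75.46149444580078, 70.78604888916016), 65.04173278808594) ((461.45635986328125, 173.40127563476562), 42.70796203613281) [460.50647 157.23288]
27 36 589 ((461.2724304199219, 173.60519409179688), (80.6786117553711, 78.93245697021484), 0.004711630288511515) ((460.776611328125, 174.22311401367188), 42.016990661621094) [460.62415 172.94623]
40 60 141 ((460.9477233886719, 174.21775817871094), (14.523595809936523, 59.61156463623047), 73.98709869384766) ((460.1748046875, 171.60272216796875), 29.86438751220703) [461.24374 173.23888]
0.665706581
[... 1780 characters left out ...]
11. 107. 121. 125. 119. 102. 103. 101. 100.]
 [101. 104. 120. 129. 127. 132. 135. 128. 127.  97. 102. 101.]
 [ 99. 119. 130. 130. 125. 129. 131. 126. 130. 127. 103.  97.]
 [103. 124. 131. 128. 130. 130. 133. 130. 129. 128. 102. 100.]
 [119. 131. 129. 132. 133. 132. 128. 134. 129. 131. 121. 101.]
 [119. 126. 131. 136. 131. 127. 131. 130. 130. 129. 122. 100.]
 [113. 124. 130. 129. 131. 136. 133. 135. 133. 132. 116. 104.]
 [ 99. 113. 124. 127. 128. 132. 129. 128. 130. 131. 105. 101.]
 [105. 102. 119. 136. 126. 130. 135. 133. 128. 120.  99. 100.]
 [100. 103. 103. 124. 120. 125. 126. 115. 115.  99.  99. 104.]]
((488.2802734375, -193.94192504882812), 37.691524505615234) [ 487.83426 -193.22606] 697
```

View pics/c.png

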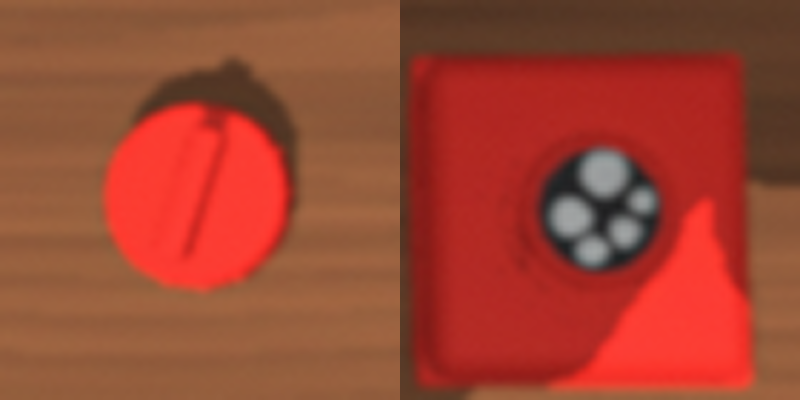

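```bash
cat >> h.py <<'E'
def rows(tgts,g,start=None):
    """tgts: (x,y,z,theta deg,n) ; prints rows"""
    o=get_obs(); M=R.from_rotvec(o["orientation"]).as_matrix()
    p=np.array(o["ee_pos"],float); th=np.degrees(np.arctan2(M[1,0],M[0,0]))
    print("t",o["t"],"pos",p.round(1),"th",round(th,1),"tilt",M[:,2].round(4),"F",o["ft_force"].round(1),"M",o["moment"].round(2),"q",o["qpos"].round(2),"w",round(o["width"],1))
    out=[]
    for x,y,z,t,n in tgts:
        for k in range(n):
            d=(np.array([x,y,z])-p)/(n-k); dt=(t-th)/(n-k); c,s=np.cos(np.radians(th)),np.sin(np.radians(th))
            sh=np.round(np.array([c*d[0]+s*d[1], s*d[0]-c*d[1], -d[2]])/10,2); tz=round(-dt,1)
            out.append("%g %g %g %g 0 0 %g"%(g,*sh,tz))
            p=p+10*np.array([c*sh[0]+s*sh[1], s*sh[0]-c*sh[1], -sh[2]]); th-=tz
    print("; ".join(out)); print("end",p.round(1),round(th,1))
E
python3 -c "
from h import *
rows([(300,-520,240,45,4),(540,-150,250,115,9),(459.5,174.5,200,164,7)],8.7)"
```

```text
t 0.1 pos [ 159.2 -603.8  190. ] th 14.8 tilt [-3.0e-04  1.3e-03 -1.0e+00] F [-0.5 -0.7  0.1] M [ 0.05  0.02 -0.02] q [-1.33  0.42  1.63 -0.    1.09 -0.02] w 87.8
8.7 3.94 -1.13 -1.25 0 0 -7.6; 8.7 4.05 -0.6 -1.25 0 0 -7.5; 8.7 4.09 -0.06 -1.25 0 0 -7.6; 8.7 4.07 0.48 -1.25 0 0 -7.5; 8.7 4.79 -1.02 -0.11 0 0 -7.8; 8.7 4.89 -0.36 -0.11 0 0 -7.8; 8.7 4.89 0.3 -0.11 0 0 -7.8; 8.7 4.81 0.96 -0.11 0 0 -7.8; 8.7 4.63 1.61 -0.11 0 0 -7.8; 8.7 4.37 2.22 -0.11 0 0 -7.8; 8.7 4.03 2.79 -0.11 0 0 -7.7; 8.7 3.62 3.3 -0.12 0 0 -7.8; 8.7 3.13 3.77 -0.11 0 0 -7.7; 8.7 4.69 0.91 0.71 0 0 -7; 8.7 4.54 1.48 0.71 0 0 -7; 8.7 4.33 2.02 0.72 0 0 -7; 8.7 4.05 2.53 0.71 0 0 -7; 8.7 3.71 3.01 0.72 0 0 -7; 8.7 3.31 3.44 0.71 0 0 -7; 8.7 2.87 3.82 0.72 0 0 -7
end [459.5 174.5 200. ] 164.0
```

Request:
play_rows(plan="8.7 3.94 -1.13 -1.25 0 0 -7.6; 8.7 4.05 -0.6 -1.25 0 0 -7.5; 8.7 4.09 -0.06 -1.25 0 0 -7.6; 8.7 4.07 0.48 -1.25 0 0 -7.5; 8.7 4.79 -1.02 -0.11 0 0 -7.8; 8.7 4.89 -0.36 -0.11 0 0 -7.8; 8.7 4.89 0.3 -0.11 0 0 -7.8; 8.7 4.81 0.96 -0.11 0 0 -7.8; 8.7 4.63 1.61 -0.11 0 0 -7.8; 8.7 4.37 2.22 -0.11 0 0 -7.8; 8.7 4.03 2.79 -0.11 0 0 -7.7; 8.7 3.62 3.3 -0.12 0 0 -7.8; 8.7 3.13 3.77 -0.11 0 0 -7.7; 8.7 4.69 0.91 0.71 0 0 -7; 8.7 4.54 1.48 0.71 0 0 -7; 8.7 4.33 2.02 0.72 0 0 -7; 8.7 4.05 2.53 0.71 0 0 -7; 8.7 3.71 3.01 0.72 0 0 -7; 8.7 3.31 3.44 0.71 0 0 -7; 8.7 2.87 3.82 0.72 0 0 -7")

```text
t: 2.6
ee_pos: [459.0, 175.4, 200.4]
orientation: [-0.432, -3.112, 0.0]
ft_force: [0.7, 0.1, -0.4]
width: 87.3
```

```bash
python3 -c "
from h import *
a=get_image('top');b=get_image('side')
cv2.imwrite('pics/a1.png',np.hstack([cv2.resize(i['pixels'][v:v+105,u:u+140,::-1],(400,300)) for i,v,u in((a,205,160),(b,205,240))]))
rows([(459.5,174.5,60,164,4),(459.5,174.5,34,164,4)],8.7)"
```

```text
t 2.7 pos [457.9 177.1 199.8] th 164.3 tilt [-1.8e-03  2.0e-04 -1.0e+00] F [ 0.7 -1.4  1. ] M [ 0.08 -0.08 -0.03] q [ 0.34  0.21  1.91  0.    1.02 -0.95] w 87.0
8.7 -0.05 -0.05 3.49 0 0 0.1; 8.7 -0.06 -0.05 3.5 0 0 0.1; 8.7 -0.06 -0.05 3.49 0 0 0.1; 8.7 -0.05 -0.05 3.5 0 0 0; 8.7 -0 -0 0.65 0 0 0; 8.7 -0 -0 0.65 0 0 0; 8.7 -0 -0 0.65 0 0 0; 8.7 -0 -0 0.65 0 0 0
end [459.5 174.5  34. ] 164.0
```

View pics/a1.png

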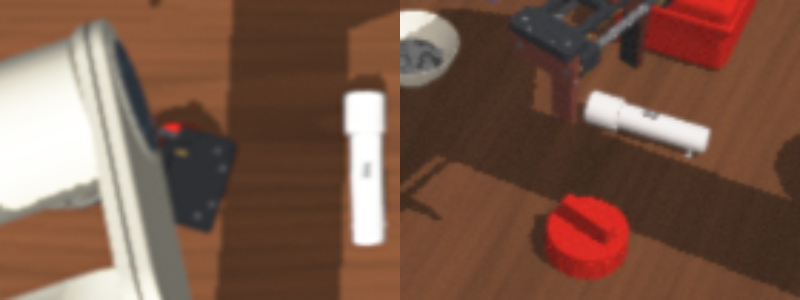

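The gripper stands above the lid with the jaws across the bar, and the side view shows the lid and bar untouched.

Request:
play_rows(plan="8.7 0 0 3.5 0 0 0; 8.7 0 0 3.5 0 0 0; 8.7 0 0 3.5 0 0 0; 8.7 0 0 3.5 0 0 0; 8.7 0 0 1 0 0 0; 8.7 0 0 1 0 0 0; 8.7 0 0 0.5 0 0 0; 8.7 0 0 0 0 0 0")

```text
t: 3.7
ee_pos: [460.0, 174.1, 36.1]
orientation: [0.438, 3.11, 0.001]
ft_force: [0.3, 0.7, 1.0]
width: 87.1
```

```bash
python3 -c "
from h import *
for k in range(6):
  o=get_obs();print(o['ee_pos'].round(1),o['ft_force'].round(1));get_image('top')"
```

```text
[460.  174.1  36.1] [0.3 0.7 1. ]
[460.1 174.2  36.2] [-0.7  0.4  0. ]
[460.1 174.2  36.3] [-0.2 -1.1 -0.1]
[460.1 174.2  36.3] [ 0.1 -0.2  0.6]
[460.1 174.2  36.2] [-0.2 -0.8  0.6]
[460.  174.2  36.2] [-0.  -0.2  0.3]
```

Request:
play_rows(plan="8.7 0 0 0.2 0 0 0; 4 0 0 0 0 0 0; 1.2 0 0 0 0 0 0; 1 0 0 0 0 0 0; 1 0 0 0 0 0 0; 1 0 0 0 0 0 0; 1 0 0 0 0 0 0; 1 0 0 0 0 0 0")

```text
t: 5.0
ee_pos: [459.7, 174.0, 33.7]
orientation: [-0.438, -3.111, -0.0]
ft_force: [-0.4, -0.2, 0.6]
width: 20.5
```

Request:
play_rows(plan="1 0 0 -0.5 0 0 0; 1 0 0 -1 0 0 0; 1 0 0 -3 0 0 0; 1 0 0 -5 0 0 0; 1 0 0 -5 0 0 0; 1 0 0 -5 0 0 0; 1 0 0 -2 0 0 0; 1 0 0 0 0 0 0; 1 0 0 0 0 0 0; 1 0 0 0 0 0 0")

```text
t: 6.25
ee_pos: [458.8, 173.7, 247.4]
orientation: [-0.438, -3.109, 0.002]
ft_force: [0.5, -0.6, -0.1]
width: 10.2
```

```bash
python3 -c "
from h import *
b=get_image('side');a=get_image('top')
cv2.imwrite('pics/a2.png',np.hstack([cv2.resize(i['pixels'][v:v+105,u:u+140,::-1],(400,300)) for i,v,u in((a,205,160),(b,155,240))]))
rows([(400,60,250,200,5),(488,-194,250,254,7)],1)
"
```

```text
t 6.35 pos [459.1 173.8 247.6] th 164.0 tilt [-2.e-03 -7.e-04 -1.e+00] F [ 0.2 -0.3  0.9] M [ 0.02 -0.16 -0.04] q [ 0.34  0.16  1.86 -0.    1.13 -0.95] w 10.2
1 0.51 -2.51 -0.05 0 0 -7.2; 1 0.82 -2.43 -0.05 0 0 -7.2; 1 1.12 -2.31 -0.05 0 0 -7.2; 1 1.39 -2.15 -0.05 0 0 -7.2; 1 1.66 -1.97 -0.04 0 0 -7.2; 1 0.06 -3.84 -0 0 0 -7.7; 1 0.57 -3.8 -0 0 0 -7.7; 1 1.07 -3.69 -0 0 0 -7.7; 1 1.56 -3.51 -0 0 0 -7.7; 1 2.02 -3.27 -0 0 0 -7.7; 1 2.43 -2.96 -0 0 0 -7.8; 1 2.81 -2.61 -0 0 0 -7.7
end [ 488. -194.  250.] 254.0
```

View pics/a2.png

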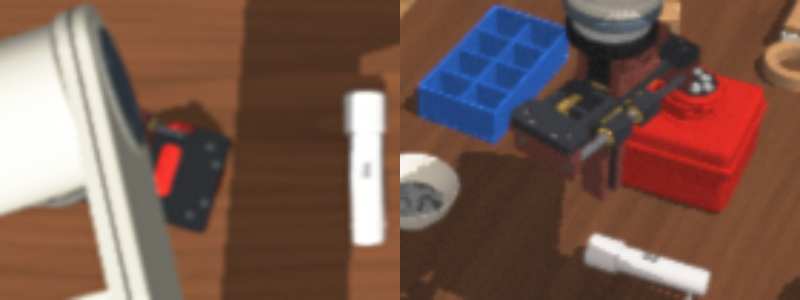

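The fingers were still closing when I lifted, so they missed the bar: the width is now 10 mm, less than the bar's 14 mm. I'll check where the lid is, reopen and regrasp.

```bash
python3 -c "
from h import *
b=get_image('side');W=cloud(b);p=b['pixels'].astype(int)
red=(p[...,0]>90)&(p[...,1]<60)&(p[...,2]<60)
q0=np.load('side0.npz')['W']
for w in(q0,W):
  m=red&(np.abs(w[...,0]-460)<70)&(np.abs(w[...,1]-175)<70);Q=w[m]
  for lo,hi in((27,36),(42,60)):
    q=Q[(Q[:,2]>lo)&(Q[:,2]<hi)][:,:2].astype(np.float32);print(len(q),len(q)and(cv2.minAreaRect(q),q.mean(0)))
"
```

```text
338 (((457.4284362792969, 176.2427978515625), (80.28347778320312, 79.8845443725586), 47.786285400390625), array([456.65707, 182.10068], dtype=float32))
121 (((458.49896240234375, 174.04006958007812), (17.032703399658203, 60.53794860839844), 71.1871566772461), array([457.76346, 176.42363], dtype=float32))
344 (((456.83612060546875, 176.20782470703125), (81.51358795166016, 79.49359130859375), 43.76990509033203), array([457.28757, 181.28734], dtype=float32))
120 (((458.5728759765625, 174.18356323242188), (17.763378143310547, 62.364871978759766), 70.93705749511719), array([457.06232, 176.60722], dtype=float32))
```

Request:
play_rows(plan="8.7 0 0 1 0 0 0; 8.7 0 0 1 0 0 0; 8.7 0 0 1 0 0 0; 8.7 0 0 1 0 0 0; 8.7 0 0 1 0 0 0; 8.7 0 0 1 0 0 0; 8.7 0 0 1 0 0 0; 8.7 0 0 1 0 0 0; 8.7 0 0 1 0 0 0; 8.7 0 0 1 0 0 0; 8.7 0 0 1 0 0 0; 8.7 0 0 1 0 0 0")

```text
t: 7.9
ee_pos: [459.6, 174.1, 128.0]
orientation: [-0.438, -3.111, -0.0]
ft_force: [0.8, -0.1, 0.7]
width: 87.2
```

The lid hasn't moved. I'll go down and this time wait for the fingers to close fully.

Request:
play_rows(plan="8.7 0 0 3 0 0 0; 8.7 0 0 3 0 0 0; 8.7 0 0 2 0 0 0; 8.7 0 0 1 0 0 0; 8.7 0 0 0.4 0 0 0; 1 0 0 0 0 0 0; 1 0 0 0 0 0 0; 1 0 0 0 0 0 0; 1 0 0 0 0 0 0; 1 0 0 0 0 0 0; 1 0 0 0 0 0 0; 1 0 0 0 0 0 0; 1 0 0 0 0 0 0; 1 0 0 0 0 0 0; 1 0 0 0 0 0 0; 1 0 0 0 0 0 0; 1 0 0 0 0 0 0")

```text
t: 10.02
ee_pos: [459.7, 174.0, 34.7]
orientation: [0.438, 3.111, 0.0]
ft_force: [-0.4, -0.7, 0.1]
width: 9.7
```

```bash
python3 -c "
from h import *
rows([],1)"
```

```text
t 10.025 pos [459.7 174.   34.7] th 164.0 tilt [ 0.  0. -1.] F [-0.4 -0.7  0.1] M [-0.03 -0.16  0.03] q [ 0.34  0.48  2.01 -0.    0.64 -0.95] w 9.7

end [459.7 174.   34.7] 164.0
```

```bash
python3 -c "
from h import *
b=get_image('side')
cv2.imwrite('pics/a3.png',cv2.resize(b['pixels'][225:345,225:385,::-1],(800,600),interpolation=2))
"
```

```text
(no output)
```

View pics/a3.png

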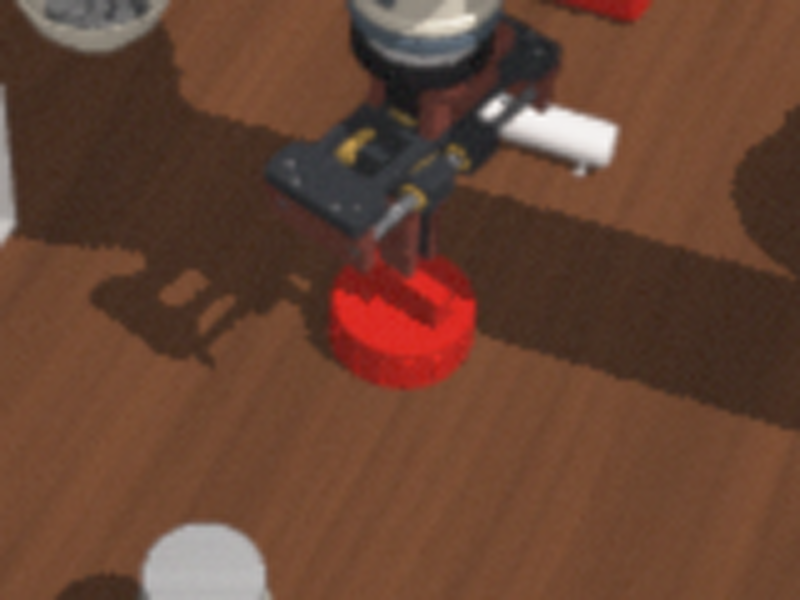

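Width reads 9.7 mm, the same as the commanded 10 mm, so this check is ambiguous. In the picture the fingertips are at about (400,270), right at the bar. I'll command full closure to see whether the fingers stop on something.

Request:
play_rows(plan="0 0 0 0 0 0 0; 0 0 0 0 0 0 0; 0 0 0 0 0 0 0; 0 0 0 0 0 0 0; 0 0 0 0 0 0 0; 0 0 0 0 0 0 0")

```text
t: 10.82
ee_pos: [459.6, 174.0, 34.7]
orientation: [-0.438, -3.111, 0.0]
ft_force: [-0.4, -0.2, -0.2]
width: 0.5
```

```bash
python3 -c "
from h import *
rows([],1)
b=get_image('side');W=cloud(b);p=b['pixels'].astype(int)
w=W[255:320,285:330]
# finger candidates: non red above lid
m=(np.abs(W[...,0]-460)<60)&(np.abs(W[...,1]-175)<60)&(W[...,2]>25)&(W[...,2]<110)
for (lo,hi) in((25,40),(40,48),(48,60),(60,75),(75,95)):
  k=m&(W[...,2]>lo)&(W[...,2]<hi)
  r=(p[...,0]>90)&(p[...,1]<60)&(p[...,2]<60)
  for n,kk in(('red',k&r),('fin',k&~r)):
    if kk.sum(): print(lo,hi,n,kk.sum(),np.percentile(W[kk][:,:2],[5,50,95],axis=0).round(0).tolist())
"
```

```text
t 10.825 pos [459.6 174.   34.7] th 164.0 tilt [-0. -0. -1.] F [-0.4 -0.2 -0.2] M [ 0.02 -0.19 -0.  ] q [ 0.34  0.48  2.01  0.    0.64 -0.95] w 0.5

end [459.6 174.   34.7] 164.0
25 40 red 370 [[423.0, 145.0], [454.0, 188.0], [492.0, 212.0]]
25 40 fin 1 [[427.0, 147.0], [427.0, 147.0], [427.0, 147.0]]
40 48 red 27 [[431.0, 175.0], [453.0, 182.0], [478.0, 188.0]]
48 60 red 75 [[431.0, 167.0], [451.0, 178.0], [478.0, 188.0]]
60 75 red 12 [[446.0, 167.0], [448.0, 180.0], [453.0, 185.0]]
60 75 fin 9 [[455.0, 179.0], [460.0, 182.0], [467.0, 183.0]]
75 95 red 16 [[445.0, 169.0], [447.0, 176.0], [449.0, 183.0]]
75 95 fin 25 [[451.0, 178.0], [461.0, 182.0], [469.0, 186.0]]
```

```bash
python3 -c "
from h import *
b=get_image('side');W=cloud(b)
cv2.imwrite('pics/a4.png',cv2.resize(b['pixels'][255:310,275:335,::-1],(654,600),interpolation=cv2.INTER_NEAREST))
print('cols',list(range(292,316,2)))
for v in range(262,296,2): print(v,' '.join('%3.0f/%3.0f'%(W[v,u,2],W[v,u,1]) for u in range(292,316,2)))
"
```

```text
cols [292, 294, 296, 298, 300, 302, 304, 306, 308, 310, 312, 314]
262 190/247 190/245 188/241 187/238 189/238 183/230 150/200 158/204 167/210 167/207 162/201 162/198
264 193/256 192/253 188/247 187/245 187/242 120/183 148/204 165/217 163/213 165/212 156/202 149/194
266 191/261 189/256 185/251 188/251 188/249 182/242 166/226 162/221 126/187 151/206 108/167  -1/ 72
268 187/263 189/263 190/262 191/260 185/253 164/233 162/229 113/186 119/188 106/175  -1/ 82  -2/ 78
270 180/264 184/265 188/266 183/260 165/243 161/237  96/180 106/186 106/184  97/174  -3/ 88  -1/ 87
272 172/264 176/264 175/261 176/260 163/247  84/180  91/184  93/183  94/181  88/174   1/ 98  -3/ 92
274 151/253 159/257 173/266 169/261  53/164  77/181  80/181  87/185  87/182  81/175   4/108   1/104
276  -3/136 150/256 153/256 157/257  56/173  54/169  73/182  77/183  78/181  70/173  30/137   1/110
278  -1/145  29/166 nan/nan 154/260  49/175  55/176  51/171  71/185  74/185  31/148  30/144  33/144
280  30/176  32/175  31/172  34/172  45/178  49/179  54/180  50/175  49/171  55/173  25/147  28/147
282  28/182  30/180  28/176  31/176  34/177  39/178  42/177  50/182  51/180  53/179  53/177  29/155
284  32/192  30/188  30/185  29/182  30/180  31/178  39/182  41/181  49/185  49/183  53/184  53/181
286  33/199  31/195  27/189  29/188  29/186  29/184  26/179  30/180  41/185  44/186  53/190  40/177
288  27/201  25/197  29/198  32/197  33/196  29/190  29/188  28/184  31/184  37/187  43/189  35/180
290  24/205  26/204  32/207  30/202  33/202  32/199  31/196  31/193  29/189  31/189  29/185  30/183
292  19/208  27/211  32/213  31/210  34/210  32/206  28/200  27/197  28/195  32/196  27/190  27/187
294   8/206  18/212 nan/nan  24/211  31/214  32/212  34/211  32/208  30/204  29/200  32/200  29/195
```

View pics/a4.png

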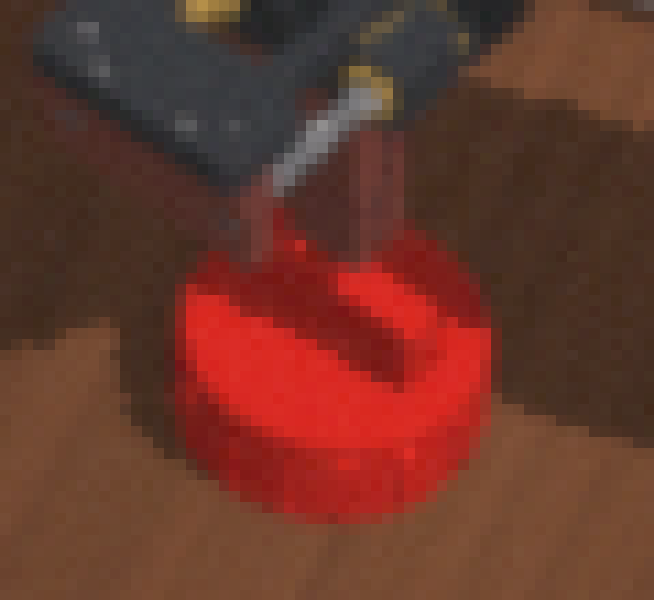

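The fingers closed fully, but the depth shows their lower end at z ≈ 70, just above the bar, while the TCP reading is 34.7. I'll measure the fingertip height against the reading, with the fingers closed and then open, well above the lid.

Request:
play_rows(plan="0 0 0 -4 0 0 0; 0 0 0 -4 0 0 0; 0 0 0 -4 0 0 0; 0 0 0 0 0 0 0; 0 0 0 0 0 0 0; 0 0 0 0 0 0 0")

```text
t: 11.68
ee_pos: [458.7, 173.7, 153.3]
orientation: [-0.438, -3.109, 0.002]
ft_force: [-0.2, -0.1, -0.8]
width: 0.6
```

```bash
cat > tip.py <<'E'
from h import *
o=get_obs();print(o['ee_pos'].round(1),o['width'])
b=get_image('side');W=cloud(b)
P=o['ee_pos']
m=(np.hypot(W[...,0]-P[0],W[...,1]-P[1])<75)&(W[...,2]>62)&(W[...,2]<P[2]+60)
z=W[...,2][m];print(np.histogram(z,bins=np.arange(60,P[2]+62,6)))
for lo in range(int(P[2])-30,int(P[2])+50,8):
  k=m&(W[...,2]>lo)&(W[...,2]<lo+8)
  if k.any(): print(lo,k.sum(),np.percentile(W[k][:,:2],[3,50,97],axis=0).round(0).tolist())
E
python3 tip.py
```

```text
[458.7 173.7 153.3] 0.5564195038879709
(array([ 0,  0,  0,  0,  0,  0,  0,  0,  0,  0,  0,  0,  0,  0,  0,  0,  0,
        0,  0,  0,  2, 18, 13, 17, 21]), array([ 60.,  66.,  72.,  78.,  84.,  90.,  96., 102., 108., 114., 120.,
       126., 132., 138., 144., 150., 156., 162., 168., 174., 180., 186.,
       192., 198., 204., 210.]))
179 4 [[446.0, 170.0], [453.0, 180.0], [461.0, 182.0]]
187 22 [[444.0, 167.0], [453.0, 181.0], [468.0, 184.0]]
195 23 [[444.0, 168.0], [449.0, 181.0], [466.0, 185.0]]
```

Request:
play_rows(plan="8.7 0 0 0 0 0 0; 8.7 0 0 0 0 0 0; 8.7 0 0 0 0 0 0; 8.7 0 0 0 0 0 0; 8.7 0 0 0 0 0 0; 8.7 0 0 0 0 0 0; 8.7 0 0 0 0 0 0; 8.7 0 0 0 0 0 0")

```text
t: 12.72
ee_pos: [459.7, 174.0, 154.7]
orientation: [0.438, 3.111, 0.0]
ft_force: [-0.6, 0.2, 0.0]
width: 76.8
```

```bash
python3 tip.py; python3 -c "
from h import *
b=get_image('side');cv2.imwrite('pics/a5.png',cv2.resize(b['pixels'][180:310,245:385,::-1],(646,600),interpolation=2))
P=get_obs()['ee_pos'];A=att(b['attitude']);c=A.T@(P-b['eye']);print(245,180,b['fx']*c[0]/c[2]+b['cx'],b['fy']*c[1]/c[2]+b['cy'])"
```

```text
[459.7 174.  154.7] 76.81739888957574
(array([ 0,  0,  0,  0,  0,  0,  0,  0,  0,  0,  0,  0,  0,  0,  0,  0,  0,
        0,  0,  0,  5, 18, 26, 26, 27, 23]), array([ 60.,  66.,  72.,  78.,  84.,  90.,  96., 102., 108., 114., 120.,
       126., 132., 138., 144., 150., 156., 162., 168., 174., 180., 186.,
       192., 198., 204., 210., 216.]))
180 7 [[435.0, 132.0], [445.0, 137.0], [466.0, 217.0]]
188 33 [[434.0, 135.0], [459.0, 214.0], [480.0, 222.0]]
196 35 [[436.0, 132.0], [454.0, 139.0], [480.0, 223.0]]
245 180 306.8804387328604 254.19254605325733
```

View pics/a5.png

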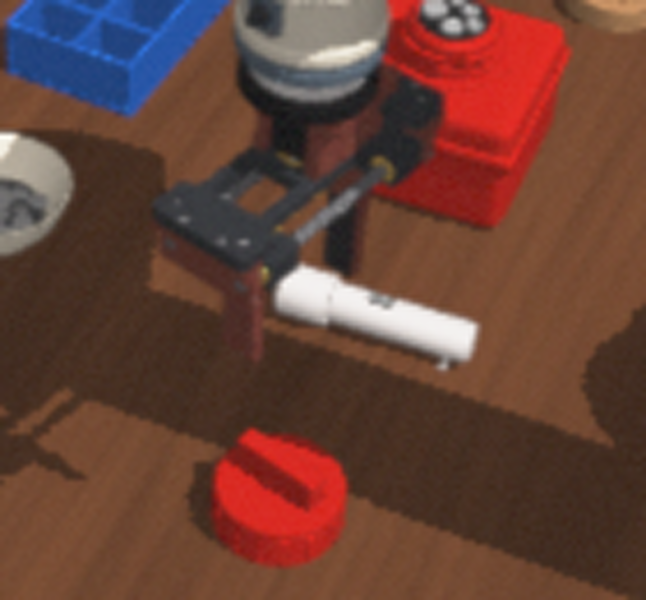

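With the reading at 154.7, the tips are at about z = 184, so the real fingertips sit about 30 mm above the reported TCP. Horizontally they are centred on the lid. I'll grasp with the reading near 9, going the last stretch gently and watching the force.

Request:
play_rows(plan="8.7 0 0 3 0 0 0; 8.7 0 0 4 0 0 0; 8.7 0 0 3 0 0 0; 8.7 0 0 2 0 0 0; 8.7 0 0 1 0 0 0; 8.7 0 0 0.5 0 0 0; 8.7 0 0 0.3 0 0 0; 8.7 0 0 0.2 0 0 0; 8.7 0 0 0.2 0 0 0; 8.7 0 0 0 0 0 0; 8.7 0 0 0 0 0 0")

```text
t: 14.2
ee_pos: [459.8, 174.1, 12.8]
orientation: [0.438, 3.111, 0.0]
ft_force: [0.5, -0.1, 0.2]
width: 87.4
```

```bash
sed -i 's/>62)/>20)/;s/arange(60/arange(20/' tip.py; python3 -c "
from h import *
rows([],1)
b=get_image('side');W=cloud(b)
P=get_obs()['ee_pos']
for s in(1,-1):
  c=P[:2]+s*50*np.array([np.cos(np.radians(74)),np.sin(np.radians(74))])
  m=(np.hypot(W[...,0]-c[0],W[...,1]-c[1])<16)&(W[...,2]>33)&(W[...,2]<90); print(s,m.sum(),np.sort(W[...,2][m])[:12].round(0))
"
```

```text
t 14.2 pos [459.8 174.1  12.8] th 164.0 tilt [ 2.e-04  1.e-04 -1.e+00] F [ 0.5 -0.1  0.2] M [ 0.05 -0.13 -0.02] q [ 0.34  0.53  2.02  0.    0.6  -0.95] w 87.4

end [459.8 174.1  12.8] 164.0
1 69 [43. 43. 45. 47. 47. 48. 49. 49. 50. 50. 50. 50.]
-1 71 [43. 44. 45. 45. 45. 45. 46. 47. 49. 50. 50. 51.]
```

Request:
play_rows(plan="8.7 0 0 0.2 0 0 0; 8.7 0 0 0.2 0 0 0; 8.7 0 0 0.1 0 0 0; 0 0 0 0 0 0 0; 0 0 0 0 0 0 0; 0 0 0 0 0 0 0; 0 0 0 0 0 0 0; 0 0 0 0 0 0 0; 0 0 0 0 0 0 0; 0 0 0 0 0 0 0; 0 0 0 0 0 0 0; 0 0 0 0 0 0 0; 0 0 0 0 0 0 0; 0 0 0 0 0 0 0")

```text
t: 16.0
ee_pos: [459.6, 174.0, 7.7]
orientation: [-0.438, -3.111, -0.0]
ft_force: [0.2, 0.1, -1.0]
width: 13.7
```

```bash
python3 -c "
from h import *
rows([],1)"
```

```text
t 16.0 pos [459.6 174.    7.7] th 164.0 tilt [-0.  0. -1.] F [ 0.2  0.1 -1. ] M [ 0.11 -0.09  0.04] q [ 0.34  0.54  2.02  0.    0.59 -0.95] w 13.7

end [459.6 174.    7.7] 164.0
```

The bar is gripped (13.7 mm). I'll lift it and carry it over the bin, turning so the wrist has room both ways.

Request:
play_rows(plan="0 0 0 -0.5 0 0 0; 0 0 0 -1.5 0 0 0; 0 0 0 -3 0 0 0; 0 0 0 -4 0 0 0; 0 0 0 -4 0 0 0; 0 0 0 -4 0 0 0; 0 0 0 -2 0 0 0; 0 0 0 0 0 0 0; 0 0 0 0 0 0 0")

```text
t: 17.12
ee_pos: [458.9, 173.8, 197.2]
orientation: [-0.438, -3.11, 0.001]
ft_force: [0.0, 0.3, -1.5]
width: 14.0
```

```bash
python3 -c "
from h import *
rows([(420,60,198,200,6),(486.6,-194,198,254,9)],0)"
```

```text
t 17.125 pos [458.9 173.8 197.2] th 164.0 tilt [-9.e-04 -3.e-04 -1.e+00] F [ 0.   0.3 -1.5] M [ 0.03 -0.15  0.02] q [ 0.34  0.22  1.91  0.    1.01 -0.95] w 14.0
0 0.1 -2 -0.01 0 0 -6; 0 0.31 -1.98 -0.01 0 0 -6; 0 0.51 -1.94 -0.01 0 0 -6; 0 0.71 -1.87 -0.02 0 0 -6; 0 0.91 -1.79 -0.01 0 0 -6; 0 1.09 -1.68 -0.02 0 0 -6; 0 0.27 -2.91 0 0 0 -6; 0 0.57 -2.86 0 0 0 -6; 0 0.87 -2.79 0 0 0 -6; 0 1.15 -2.68 0 0 0 -6; 0 1.43 -2.54 0 0 0 -6; 0 1.68 -2.38 0 0 0 -6; 0 1.92 -2.19 0 0 0 -6; 0 2.15 -1.98 0 0 0 -6; 0 2.34 -1.75 0 0 0 -6
end [ 486.6 -194.   198. ] 254.0
```

Request:
play_rows(plan="0 0.1 -2 0 0 0 -6; 0 0.31 -1.98 0 0 0 -6; 0 0.51 -1.94 0 0 0 -6; 0 0.71 -1.87 0 0 0 -6; 0 0.91 -1.79 0 0 0 -6; 0 1.09 -1.68 0 0 0 -6; 0 0.27 -2.91 0 0 0 -6; 0 0.57 -2.86 0 0 0 -6; 0 0.87 -2.79 0 0 0 -6; 0 1.15 -2.68 0 0 0 -6; 0 1.43 -2.54 0 0 0 -6; 0 1.68 -2.38 0 0 0 -6; 0 1.92 -2.19 0 0 0 -6; 0 2.15 -1.98 0 0 0 -6; 0 2.34 -1.75 0 0 0 -6; 0 0 0 0 0 0 0; 0 0 0 0 0 0 0; 0 0 0 0 0 0 0")

```text
t: 19.38
ee_pos: [481.3, -74.8, 181.3]
orientation: [1.59, -2.556, 0.296]
ft_force: [-0.0, 0.8, -1.3]
width: 13.8
```

```bash
cat > chk.py <<'E'
from h import *
rows([],0)
for n in("side","top"):
    b=get_image(n);W=cloud(b);p=b['pixels'].astype(int)
    P=get_obs()['ee_pos']; g=P[2]+35.3
    red=(p[...,0]>70)&(p[...,1]<70)&(p[...,2]<70)
    for nm,lo,hi,r in(("skirt",g-43,g-15,60),("lidtop",g-16,g-8,60),("bar",g-3,g+15,45),("binbody",92,104,110)):
        m=red&(np.hypot(W[...,0]-P[0],W[...,1]-P[1])<r)&(W[...,2]>lo)&(W[...,2]<hi)
        q=W[m]
        if len(q)>10: print(n,nm,len(q),"min",np.percentile(q,2,axis=0).round(1),"max",np.percentile(q,98,axis=0).round(1),"rect",cv2.minAreaRect(q[:,:2].astype(np.float32)))
    cv2.imwrite('pics/k_%s.png'%n,cv2.resize(b['pixels'][145:275,(280 if n=='side' else 300):][:,:140,::-1],(420,390),interpolation=2))
cv2.imwrite('pics/k.png',np.hstack([cv2.imread('pics/k_side.png')[:,:400],cv2.imread('pics/k_top.png')[:,:400]]))
E
python3 chk.py
```

```text
t 19.375 pos [481.3 -74.8 181.3] th -116.8 tilt [ 0.0045 -0.226  -0.9741] F [-0.   0.8 -1.3] M [ 0.23 -0.03  0.02] q [-0.02  0.23  1.96 -0.28  0.96 -2.54] w 13.8

end [481.3 -74.8 181.3] -116.8
side skirt 318 min [438.7 -77.8 175.1] max [518.2 -28.4 201.3] rect ((476.3110656738281, -53.155521392822266), (83.60708618164062, 56.52345657348633), 9.734817504882812)
side lidtop 104 min [439.8 -89.6 200.8] max [517.3 -41.1 208.2] rect ((478.09173583984375, -66.79573059082031), (80.02798461914062, 55.585079193115234), 9.185032844543457)
side bar 82 min [462.2 -79.8 214.2] max [498.2 -36.8 229.5] rect ((476.94415283203125, -59.21333694458008), (51.55586242675781, 34.79571533203125), 27.5679988861084)
side binbody 172 min [ 419.5 -174.8   92.6] max [ 549.1 -124.5  103.1] rect ((485.5658874511719, -148.01971435546875), (135.2416229248047, 53.820186614990234), 4.434229373931885)
top skirt 41 min [ 443.8 -115.1  180.5] max [511.1 -88.  201.1] rect ((481.2781982421875, -101.60326385498047), (78.45855712890625, 27.7062931060791), 0.5128859877586365)
top lidtop 61 min [ 447.8 -111.   201.3] max [512.3 -84.5 208.5] rect ((479.1267395019531, -98.08943939208984), (27.16646957397461, 71.37739562988281), 89.95292663574219)
top bar 42 min [ 456.  -106.7  213.9] max [497.1 -83.2 231.1] rect ((477.33660888671875, -97.61109161376953), (22.774538040161133, 42.02782440185547), 51.2686882019043)
top binbody 893 min [ 422.8 -173.8   92.8] max [ 552.8 -125.6  103.7] rect ((487.12469482421875, -152.73989868164062), (138.1695098876953, 55.48487091064453), 0.17320750653743744)
```

View pics/k.png

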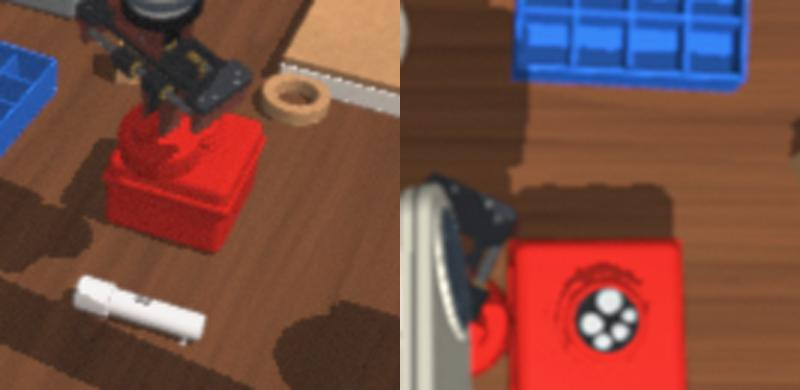

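I got the wrist direction wrong: joint 6 ran into its limit (-2.54) and the arm stopped at y = -75, tilted 13°. Nothing was touched and the lid is still held. In the view it is over the near edge of the bin, short of the neck. I'll untilt first, then turn the other way.

```bash
cat >> h.py <<'E'
def Rt(th):
    c,s=np.cos(np.radians(th)),np.sin(np.radians(th)); return np.array([[c,s,0],[s,-c,0],[0,0,-1.]])
def rows6(x,y,z,th,n,g=0):
    o=get_obs();M=R.from_rotvec(o["orientation"]).as_matrix();p=np.array(o["ee_pos"],float)
    rv=R.from_matrix(M.T@Rt(th)).as_rotvec()/n; rd=np.round(np.degrees(rv),1)
    out=[]
    for k in range(n):
        sh=np.round(M.T@(np.array([x,y,z])-p)/(n-k)/10,2)
        out.append("%g "%g+" ".join("%g"%v for v in [*sh,*rd])); p=p+M@sh*10; M=M@R.from_rotvec(np.radians(rd)).as_matrix()
    print("; ".join(out)); print("end",p.round(1),M[:,2].round(3),np.degrees(np.arctan2(M[1,0],M[0,0])))
E
python3 -c "
from h import *
rows6(478,-60,200,225,3)"
```

```text
0 -0.26 0.25 -0.72 -2.6 -3.5 6.2; 0 -0.27 0.3 -0.69 -2.6 -3.5 6.2; 0 -0.27 0.37 -0.65 -2.6 -3.5 6.2
end [478. -60. 200.] [ 0.001 -0.001 -1.   ] -134.89444508778317
```

Request:
play_rows(plan="0 -0.26 0.25 -0.72 -2.6 -3.5 6.2; 0 -0.27 0.3 -0.69 -2.6 -3.5 6.2; 0 -0.27 0.37 -0.65 -2.6 -3.5 6.2; 0 0 0 0 0 0 0; 0 0 0 0 0 0 0")

```text
t: 20.1
ee_pos: [477.8, -60.1, 199.7]
orientation: [1.208, -2.899, 0.004]
ft_force: [-0.8, -0.3, -1.5]
width: 13.9
```

```bash
python3 -c "
from h import *
rows([],0)
rows6(486.6,-194,198,88,16)"
```

```text
t 20.1 pos [477.8 -60.1 199.7] th -134.8 tilt [-0.     -0.0026 -1.    ] F [-0.8 -0.3 -1.5] M [ 0.14 -0.12 -0.01] q [-0.15  0.2   1.93 -0.    1.01 -2.51] w 13.9

end [477.8 -60.1 199.7] -134.8
0 0.56 -0.63 0.01 -0 0 8.6; 0 0.46 -0.7 0.01 -0 0 8.6; 0 0.34 -0.76 0.01 -0 0 8.6; 0 0.23 -0.81 0.01 -0 0 8.6; 0 0.1 -0.83 0.01 -0 0 8.6; 0 -0.02 -0.84 0.01 -0 0 8.6; 0 -0.15 -0.83 0.01 -0 0 8.6; 0 -0.27 -0.79 0.01 -0 0 8.6; 0 -0.39 -0.75 0.02 -0 0 8.6; 0 -0.49 -0.68 0.01 -0 0 8.6; 0 -0.59 -0.6 0.02 -0 0 8.6; 0 -0.67 -0.5 0.01 -0 0 8.6; 0 -0.74 -0.4 0.02 -0 0 8.6; 0 -0.79 -0.28 0.01 -0 0 8.6; 0 -0.82 -0.16 0.02 -0 0 8.6; 0 -0.84 -0.04 0.01 -0 0 8.6
end [ 486.6 -194.   198. ] [-0.    -0.003 -1.   ] 87.64518879911091
```

Request:
play_rows(plan="0 0.56 -0.63 0 0 0 8.6; 0 0.46 -0.7 0 0 0 8.6; 0 0.34 -0.76 0 0 0 8.6; 0 0.23 -0.81 0 0 0 8.6; 0 0.1 -0.83 0 0 0 8.6; 0 -0.02 -0.84 0 0 0 8.6; 0 -0.15 -0.83 0 0 0 8.6; 0 -0.27 -0.79 0 0 0 8.6; 0 -0.39 -0.75 0 0 0 8.6; 0 -0.49 -0.68 0 0 0 8.6; 0 -0.59 -0.6 0 0 0 8.6; 0 -0.67 -0.5 0 0 0 8.6; 0 -0.74 -0.4 0 0 0 8.6; 0 -0.79 -0.28 0 0 0 8.6; 0 -0.82 -0.16 0 0 0 8.6; 0 -0.84 -0.04 0 0 0 8.6; 0 0 0 0 0 0 0; 0 0 0 0 0 0 0")

```text
t: 22.35
ee_pos: [486.4, -193.2, 199.7]
orientation: [2.264, 2.178, -0.002]
ft_force: [0.0, 0.3, -2.3]
width: 13.6
```

```bash
python3 chk.py
```

```text
t 22.35 pos [ 486.4 -193.2  199.7] th 87.8 tilt [-6.0e-04 -1.3e-03 -1.0e+00] F [ 0.   0.3 -2.3] M [ 0.03 -0.02 -0.01] q [-0.4   0.26  1.85 -0.    1.03 -0.36] w 13.6

end [ 486.4 -193.2  199.7] 87.8
side skirt 228 min [ 442.8 -212.6  193.7] max [ 519.4 -151.   219.8] rect ((482.6090087890625, -185.5380859375), (81.54849243164062, 73.85186767578125), 3.035076141357422)
side lidtop 215 min [ 445.  -226.4  219.2] max [ 520.2 -153.1  225.7] rect ((482.1495666503906, -187.32962036132812), (80.83798217773438, 76.29713439941406), 8.961326599121094)
side bar 89 min [ 468.2 -209.6  232.5] max [ 499.7 -162.4  249.5] rect ((482.7098693847656, -185.86351013183594), (48.09177780151367, 31.631595611572266), 67.74332427978516)
side binbody 719 min [ 418.5 -256.4   92.5] max [ 549.9 -125.7  103.1] rect ((484.44384765625, -191.9513702392578), (136.94900512695312, 147.13294982910156), 0.4083288609981537)
top skirt 28 min [ 477.4 -164.   194.6] max [ 516.4 -151.5  218.8] rect ((497.66693115234375, -155.9183349609375), (5.643961429595947, 41.38705062866211), 74.46408081054688)
top lidtop 29 min [ 484.  -161.9  220.6] max [ 512.6 -152.9  225.7] rect ((498.8969421386719, -156.49952697753906), (5.744960784912109, 32.37870788574219), 70.23983001708984)
top binbody 892 min [ 427.6 -246.    93.2] max [ 553.3 -125.5  103.5] rect ((493.473876953125, -182.73410034179688), (135.427001953125, 127.67662048339844), 6.758911609649658)
```

View pics/k.png

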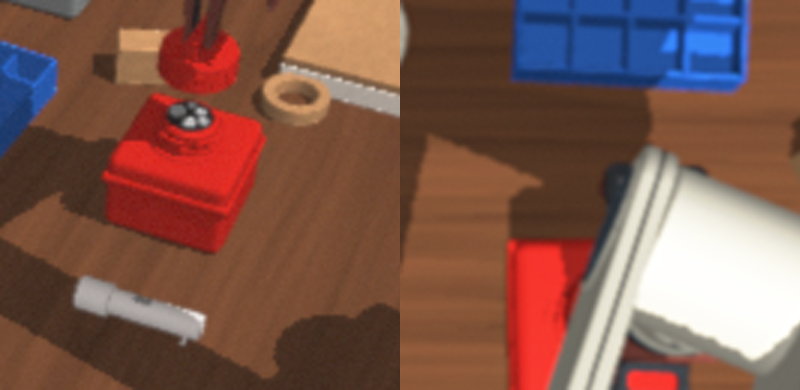

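Side view: the lid hangs level above the neck, with the lid at about (200,60) and the neck rim at (188,115) in the left crop. I'll fit circles to refine the offset.

```bash
cat > fit.py <<'E'
from h import *
from scipy.optimize import least_squares
P=get_obs()['ee_pos'];g=P[2]+35.3
Q=[cloud(get_image('side')) for _ in range(6)]
W=np.concatenate([q.reshape(-1,3) for q in Q]); d=np.hypot(W[:,0]-P[0],W[:,1]-P[1])
def fit(lo,hi,r,rmin,rmax):
    m=(W[:,2]>lo)&(W[:,2]<hi)&(d>rmin)&(d<rmax)&(W[:,1]>-185);q=W[m]
    f=least_squares(lambda c:np.hypot(q[:,0]-c[0],q[:,1]-c[1])-r,P[:2],loss='soft_l1',f_scale=1.5);return len(q),f.x.round(1),np.abs(f.fun).mean().round(2)
print("lid",fit(g-38,g-18,42,35,50))
m=(W[:,2]>127)&(W[:,2]<140)&(d<50)
for lo,hi,r in((104,112,33),(112,120,35),(105,122,35)): print("neck",fit(lo,hi,r,25,44))
t=(W[:,2]>g-16)&(W[:,2]<g-8)&(d<55);k=(W[:,2]>122)&(W[:,2]<138)&(d<45)
for q in(W[t],W[k]): print(np.percentile(q[:,:2],[1,99],axis=0).round(1).tolist(),np.median(q[:,2]))
E
python3 fit.py
```

```text
lid (777, array([ 484.5, -195.6]), np.float64(1.7))
neck (304, array([ 485.6, -192. ]), np.float64(3.07))
neck (252, array([ 486.2, -195.7]), np.float64(2.65))
neck (600, array([ 486.1, -195.5]), np.float64(2.84))
[[444.3, -228.9], [522.0, -152.3]] 222.2228904236626
[[453.9, -224.9], [516.5, -161.1]] 128.27726853765637
```

Request:
play_rows(plan="0 -0.1 0.16 1 0 0 0; 0 0 0 2 0 0 0; 0 0 0 2 0 0 0; 0 0 0 0.7 0 0 0; 0 0 0 0 0 0 0; 0 0 0 0 0 0 0; 0 0 0 0 0 0 0; 0 0 0 0 0 0 0")

```text
t: 23.75
ee_pos: [488.4, -195.0, 143.5]
orientation: [2.267, 2.172, -0.001]
ft_force: [-0.2, -0.1, -1.0]
width: 13.7
```

```bash
python3 -c "
from h import *
rows([],0)
f=[get_obs()['ft_force'] for _ in range(2)];print(f)"; python3 fit.py
```

```text
t 23.75 pos [ 488.4 -195.   143.5] th 87.6 tilt [ 0.0011 -0.0016 -1.    ] F [-0.2 -0.1 -1. ] M [-0.03 -0.08 -0.01] q [-0.4   0.34  1.89 -0.    0.91 -0.36] w 13.7

end [ 488.4 -195.   143.5] 87.6
[array([-0.18576214, -0.14369404, -1.00067466]), array([-0.18576214, -0.14369404, -1.00067466])]
lid (729, array([ 486. , -196.8]), np.float64(1.83))
neck (275, array([ 485.1, -191.9]), np.float64(2.7))
neck (283, array([ 485.5, -196.5]), np.float64(2.62))
neck (590, array([ 485.4, -195.7]), np.float64(2.78))
[[445.9, -229.6], [523.8, -153.6]] 165.66269924937342
[[446.4, -187.0], [517.7, -154.7]] 128.1759470554307
```

Request:
play_rows(plan="0 0.08 0 0.3 0 0 0; 0 0 0 0.3 0 0 0; 0 0 0 0.3 0 0 0; 0 0 0 0 0 0 0; 0 0 0 0.1 0 0 0; 0 0 0 0.1 0 0 0; 0 0 0 0 0 0 0; 0 0 0 0 0 0 0")

```text
t: 25.05
ee_pos: [488.2, -194.1, 132.0]
orientation: [2.267, 2.173, -0.001]
ft_force: [-0.5, 0.3, -1.4]
width: 13.8
```

No contact so far. I'll go down in 1 mm steps.

Request:
play_rows(plan="0 0 0 0.1 0 0 0; 0 0 0 0.1 0 0 0; 0 0 0 0.1 0 0 0; 0 0 0 0 0 0 0; 0 0 0 0 0 0 0")

```text
t: 25.68
ee_pos: [488.2, -194.1, 129.0]
orientation: [2.267, 2.173, -0.001]
ft_force: [-0.2, -0.8, -1.4]
width: 13.9
```

Request:
play_rows(plan="0 0 0 0.1 0 0 0; 0 0 0 0.1 0 0 0; 0 0 0 0 0 0 0")

```text
t: 26.05
ee_pos: [488.1, -194.1, 126.9]
orientation: [2.268, 2.173, -0.001]
ft_force: [0.2, 0.5, -1.6]
width: 13.9
```

Request:
play_rows(plan="0 0 0 0.1 0 0 0; 0 0 0 0 0 0 0")

```text
t: 26.3
ee_pos: [488.1, -194.1, 125.9]
orientation: [2.268, 2.173, -0.001]
ft_force: [-0.1, 0.5, -1.9]
width: 13.8
```

Request:
play_rows(plan="0 0 0 0.1 0 0 0; 0 0 0 0 0 0 0")

```text
t: 26.55
ee_pos: [488.3, -194.2, 125.4]
orientation: [2.267, 2.173, -0.001]
ft_force: [-1.6, 0.2, 4.2]
width: 14.0
```

The lid is on the rib tops, about 6 N of press at z = 125.4 as expected. Now I'll turn anticlockwise under this press.

Request:
play_rows(plan="0 0 0 0 0 0 -4; 0 0 0 0 0 0 -4; 0 0 0 0 0 0 -4; 0 0 0 0 0 0 0")

```text
t: 27.05
ee_pos: [488.7, -194.3, 125.4]
orientation: [2.028, 2.397, -0.001]
ft_force: [0.1, 0.3, 3.2]
width: 13.9
```

```bash
python3 -c "
from h import *
rows([],0)"
```

```text
t 27.05 pos [ 488.7 -194.3  125.4] th 99.5 tilt [ 0.0015 -0.0017 -1.    ] F [0.1 0.3 3.2] M [ 0.06 -0.13  0.06] q [-0.4   0.37  1.9  -0.    0.87 -0.57] w 13.9

end [ 488.7 -194.3  125.4] 99.5
```

Request:
play_rows(plan="0 0 0 0 0 0 -5; 0 0 0 0 0 0 -5; 0 0 0 0 0 0 -4; 0 0 0 0 0 0 0")

```text
t: 27.55
ee_pos: [487.8, -194.0, 124.7]
orientation: [1.723, 2.626, -0.002]
ft_force: [0.0, 0.9, -1.5]
width: 13.8
```

Request:
play_rows(plan="0 0 0 0 0 0 -5; 0 0 0 0 0 0 -5; 0 0 0 0 0 0 0")

```text
t: 27.92
ee_pos: [487.7, -193.9, 124.8]
orientation: [-1.491, -2.765, 0.001]
ft_force: [-0.8, -0.1, -1.2]
width: 14.4
```

```bash
python3 -c "
from h import *
rows([],0)"
```

```text
t 27.925 pos [ 487.7 -193.9  124.8] th 123.3 tilt [-5.e-04 -5.e-04 -1.e+00] F [-0.8 -0.1 -1.2] M [ 0.1   0.06 -0.66] q [-0.4   0.37  1.9  -0.    0.87 -0.98] w 14.4

end [ 487.7 -193.9  124.8] 123.3
```

The moment is -0.66 N m, so the lid is over the pocket and against the anticlockwise stop. I'll back off 6° and lower it.

Request:
play_rows(plan="0 0 0 0 0 0 4; 0 0 0 0 0 0 2; 0 0 0 0 0 0 0")

```text
t: 28.3
ee_pos: [488.2, -194.2, 125.0]
orientation: [1.628, 2.685, -0.002]
ft_force: [-1.0, 1.0, -1.9]
width: 14.0
```

Request:
play_rows(plan="0 0 0 0.1 0 0 0; 0 0 0 0.1 0 0 0; 0 0 0 0 0 0 0")

```text
t: 28.68
ee_pos: [488.0, -194.1, 122.9]
orientation: [1.628, 2.686, -0.002]
ft_force: [-0.1, 0.8, -1.6]
width: 13.7
```

```bash
python3 -c "
from h import *
rows([],0)"
```

```text
t 28.675 pos [ 488.  -194.1  122.9] th 117.6 tilt [-1.0e-04 -1.1e-03 -1.0e+00] F [-0.1  0.8 -1.6] M [ 0.13 -0.1  -0.03] q [-0.4   0.37  1.9  -0.    0.87 -0.88] w 13.7

end [ 488.  -194.1  122.9] 117.6
```

Moving freely downward. Pocket floor is expected near 116.7.

Request:
play_rows(plan="0 0 0 0.15 0 0 0; 0 0 0 0.15 0 0 0; 0 0 0 0 0 0 0")

```text
t: 29.05
ee_pos: [488.0, -194.1, 119.8]
orientation: [1.628, 2.686, -0.002]
ft_force: [-0.5, 0.2, -2.2]
width: 13.9
```

Request:
play_rows(plan="0 0 0 0.1 0 0 0; 0 0 0 0.1 0 0 0; 0 0 0 0 0 0 0")

```text
t: 29.42
ee_pos: [488.1, -194.1, 117.9]
orientation: [1.628, 2.686, -0.002]
ft_force: [-0.1, 1.1, -2.0]
width: 14.0
```

Request:
play_rows(plan="0 0 0 0.1 0 0 0; 0 0 0 0 0 0 0")

```text
t: 29.68
ee_pos: [488.2, -194.2, 116.9]
orientation: [1.628, 2.686, -0.002]
ft_force: [-0.4, 0.1, -1.2]
width: 14.2
```

In the pocket (about 116.8). Now screwing clockwise, following the sink of roughly 0.07 mm per degree.

Request:
play_rows(plan="0 0 0 0.05 0 0 3; 0 0 0 0.02 0 0 4; 0 0 0 0.02 0 0 4; 0 0 0 0.03 0 0 4; 0 0 0 0 0 0 0")

```text
t: 30.3
ee_pos: [488.8, -194.5, 116.4]
orientation: [1.963, 2.45, -0.001]
ft_force: [-1.6, -0.3, 4.9]
width: 13.6
```

```bash
python3 -c "
from h import *
rows([],0)"
```

```text
t 30.3 pos [ 488.8 -194.5  116.4] th 102.6 tilt [ 0.0015 -0.0019 -1.    ] F [-1.6 -0.3  4.9] M [-0.01  0.1  -0.11] q [-0.4   0.38  1.9  -0.    0.85 -0.62] w 13.6

end [ 488.8 -194.5  116.4] 102.6
```

Request:
play_rows(plan="0 0 0 0.02 0 0 4; 0 0 0 0.02 0 0 4; 0 0 0 0.03 0 0 4; 0 0 0 0.03 0 0 4; 0 0 0 0 0 0 0")

```text
t: 30.92
ee_pos: [488.8, -194.5, 115.4]
orientation: [2.284, 2.153, -0.0]
ft_force: [-0.9, -0.4, 5.4]
width: 13.7
```

```bash
python3 -c "
from h import *
rows([],0)"
```

```text
t 30.925 pos [ 488.8 -194.5  115.4] th 86.6 tilt [ 0.0017 -0.002  -1.    ] F [-0.9 -0.4  5.4] M [-0.16  0.18 -0.18] q [-0.4   0.38  1.9  -0.    0.85 -0.34] w 13.7

end [ 488.8 -194.5  115.4] 86.6
```

Request:
play_rows(plan="0 0 0 0.03 0 0 4; 0 0 0 0.03 0 0 4; 0 0 0 0.03 0 0 4; 0 0 0 0.03 0 0 3; 0 0 0 0 0 0 0")

```text
t: 31.55
ee_pos: [488.7, -194.4, 114.1]
orientation: [2.546, 1.837, 0.0]
ft_force: [-1.2, -0.1, 5.7]
width: 13.8
```

```bash
python3 -c "
from h import *
rows([],0)"
```

```text
t 31.55 pos [ 488.7 -194.4  114.1] th 71.6 tilt [ 0.0014 -0.0018 -1.    ] F [-1.2 -0.1  5.7] M [-0.11  0.21 -0.16] q [-0.4   0.39  1.91 -0.    0.85 -0.08] w 13.8

end [ 488.7 -194.4  114.1] 71.6
```

Request:
play_rows(plan="0 0 0 0.03 0 0 4; 0 0 0 0.03 0 0 4; 0 0 0 0 0 0 0")

```text
t: 31.92
ee_pos: [488.6, -194.4, 113.5]
orientation: [2.668, 1.655, 0.0]
ft_force: [-1.1, 0.4, 5.1]
width: 13.9
```

```bash
python3 -c "
from h import *
rows([],0)"
```

```text
t 31.925 pos [ 488.6 -194.4  113.5] th 63.6 tilt [ 0.0013 -0.0017 -1.    ] F [-1.1  0.4  5.1] M [ 0.06  0.15 -0.13] q [-0.4   0.39  1.91 -0.    0.85  0.06] w 13.9

end [ 488.6 -194.4  113.5] 63.6
```

Request:
play_rows(plan="0 0 0 0.03 0 0 3; 0 0 0 0.03 0 0 3; 0 0 0 0 0 0 0")

```text
t: 32.3
ee_pos: [488.7, -194.4, 113.0]
orientation: [2.751, 1.513, 0.001]
ft_force: [-1.0, -0.8, 5.8]
width: 13.5
```

```bash
python3 -c "
from h import *
rows([],0)"
```

```text
t 32.3 pos [ 488.7 -194.4  113. ] th 57.6 tilt [ 0.0014 -0.0017 -1.    ] F [-1.  -0.8  5.8] M [-0.05  0.18 -0.08] q [-0.4   0.39  1.91 -0.    0.85  0.17] w 13.5

end [ 488.7 -194.4  113. ] 57.6
```

Request:
play_rows(plan="0 0 0 0.02 0 0 2; 0 0 0 0.01 0 0 2; 0 0 0 0 0 0 0")

```text
t: 32.67
ee_pos: [488.7, -194.4, 112.7]
orientation: [2.802, 1.417, 0.001]
ft_force: [-0.7, -0.4, 6.5]
width: 13.3
```

```bash
python3 -c "
from h import *
rows([],0)"
```

```text
t 32.675 pos [ 488.7 -194.4  112.7] th 53.7 tilt [ 0.0013 -0.0017 -1.    ] F [-0.7 -0.4  6.5] M [ 0.01  0.2  -0.03] q [-0.4   0.39  1.91 -0.    0.84  0.23] w 13.3

end [ 488.7 -194.4  112.7] 53.7
```

Request:
play_rows(plan="0 0 0 0.01 0 0 2; 0 0 0 0 0 0 0")

```text
t: 32.92
ee_pos: [488.6, -194.3, 112.5]
orientation: [2.826, 1.368, 0.001]
ft_force: [-0.9, -0.0, 6.5]
width: 13.8
```

```bash
python3 -c "
from h import *
rows([],0)"
```

```text
t 32.925 pos [ 488.6 -194.3  112.5] th 51.7 tilt [ 0.0012 -0.0016 -1.    ] F [-0.9 -0.   6.5] M [ 0.03  0.22 -0.06] q [-0.4   0.39  1.91 -0.    0.84  0.27] w 13.8

end [ 488.6 -194.3  112.5] 51.7
```

Request:
play_rows(plan="0 0 0 0.01 0 0 2; 0 0 0 0 0 0 2; 0 0 0 0 0 0 0")

```text
t: 33.3
ee_pos: [488.7, -194.2, 112.4]
orientation: [2.872, 1.268, 0.001]
ft_force: [-0.8, 0.2, 5.9]
width: 13.6
```

```bash
python3 -c "
from h import *
rows([],0)"
```

```text
t 33.3 pos [ 488.7 -194.2  112.4] th 47.7 tilt [ 0.0013 -0.0015 -1.    ] F [-0.8  0.2  5.9] M [0.18 0.14 0.01] q [-0.4   0.39  1.91 -0.    0.84  0.34] w 13.6

end [ 488.7 -194.2  112.4] 47.7
```

Request:
play_rows(plan="0 0 0 0 0 0 2; 0 0 0 0 0 0 1; 0 0 0 0 0 0 0")

```text
t: 33.67
ee_pos: [488.9, -194.2, 112.4]
orientation: [2.904, 1.193, 0.001]
ft_force: [1.0, 2.3, 6.5]
width: 14.0
```

```bash
python3 -c "
from h import *
rows([],0)"
```

```text
t 33.675 pos [ 488.9 -194.2  112.4] th 44.7 tilt [ 0.0017 -0.0018 -1.    ] F [1.  2.3 6.5] M [ 0.34 -0.18  0.59] q [-0.4   0.39  1.91 -0.    0.84  0.39] w 14.0

end [ 488.9 -194.2  112.4] 44.7
```

End stop met (+0.59 N m) at z = 112.4, which is the home height. I'll ease off the torque and the press, open fully, then retreat.

Request:
play_rows(plan="0 0 0 -0.03 0 0 -1; 0 0 0 -0.03 0 0 -0.5; 3 0 0 0 0 0 0; 3 0 0 0 0 0 0; 3 0 0 0 0 0 0; 4.5 0 0 0 0 0 0; 4.5 0 0 0 0 0 0; 4.5 0 0 0 0 0 0; 4.5 0 0 0 0 0 0; 4.5 0 0 0 0 0 0")

```text
t: 34.92
ee_pos: [488.2, -194.1, 112.5]
orientation: [2.89, 1.229, -0.0]
ft_force: [1.0, -0.2, -0.4]
width: 45.2
```

Request:
play_rows(plan="4.5 0 0 -0.5 0 0 0; 4.5 0 0 -1 0 0 0; 4.5 0 0 -2 0 0 0; 4.5 0 0 -4 0 0 0; 4.5 0 0 -4 0 0 0; 4.5 0 0 -2 0 0 0; 4.5 0 0 0 0 0 0; 4.5 0 0 0 0 0 0; 4.5 0 0 0 0 0 0")

```text
t: 36.05
ee_pos: [487.4, -193.7, 246.3]
orientation: [-2.891, -1.229, 0.003]
ft_force: [0.1, 0.6, -0.6]
width: 44.6
```

Run:
```python
from h import *
rows([],0)
Q=[get_image('side') for _ in range(6)];b=Q[0]
W=np.nanmean([cloud(q) for q in Q],axis=0)
d=np.hypot(W[...,0]-486,W[...,1]+194);p=b['pixels'].astype(int)
red=(p[...,0]>70)&(p[...,1]<70)&(p[...,2]<70)
m=red&(d<38)&(W[...,2]>128)&(W[...,2]<143);print("lidtop z (expect 136)",m.sum(),np.median(W[...,2][m]),"bar top",np.percentile(W[...,2][red&(d<30)&(W[...,2]<175)],95),"(expect 160)")
q=W[m];A=np.c_[q[:,:2]-q[:,:2].mean(0),np.ones(len(q))];print("slope",np.linalg.lstsq(A,q[:,2],rcond=None)[0])
m=red&(d<55)&(W[...,2]>131)&(W[...,2]<142);q=W[m];print("lid xy range",np.percentile(q[:,:2],[1,99],axis=0).round(1).tolist())
# bystanders: depth change vs start
W0=np.load('side0.npz')['W']
cv2.imwrite('pics/f.png',np.hstack([cv2.resize(b['pixels'][130:280,210:410,::-1],(800,600),interpolation=2)]))
```

```text
t 36.05 pos [ 487.4 -193.7  246.3] th 46.1 tilt [-1.8e-03 -4.0e-04 -1.0e+00] F [ 0.1  0.6 -0.6] M [ 0.01 -0.03  0.  ] q [-0.4   0.21  1.8  -0.    1.14  0.37] w 44.6

end [ 487.4 -193.7  246.3] 46.1
lidtop z (expect 136) 177 135.11567254685806 bar top 159.06033690632285 (expect 160)
slope [ 9.89861165e-03 -1.82367815e-02  1.35656330e+02]
lid xy range [[445.8, -226.0], [523.5, -154.4]]
```

View pics/f.png

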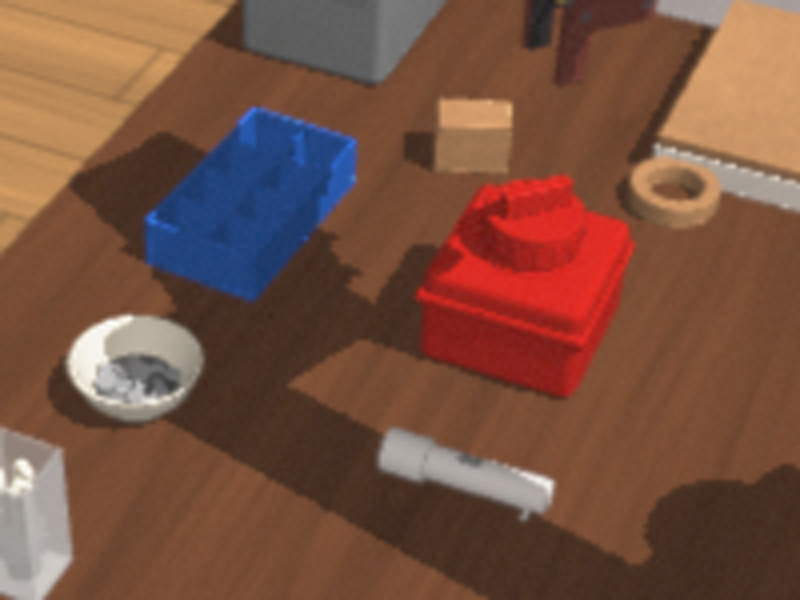

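The lid sits level on the bin at about (530,225). Its top is at z ≈ 135 against 136 expected for home. The fingers are clear, and the bystanders look to be in place. Handing in.

```bash
python3 -c "
from workcell import *
print(close_job())"
```

```text
the job is handed in; nothing more can be done
None
```

The lid is screwed fully home on the red bin and released, and I handed the job in at about 36 s of the 72 s limit. No verdict was given.

**Threading:** I set the lid on the rib tops with about 6 N of press and turned it anticlockwise until it came over the pockets and met the stop there (0.66 N m). I backed off 6°, let it drop in, and screwed it clockwise about 73° to the end stop (0.59 N m).

**Last checks:**
- **Height:** at the stop the TCP height read 112.4 mm, against 112.7 mm expected for home. Afterwards the camera put the lid top at 135 mm (136 expected) and the bar top at 159 mm (160 expected).
- **Level and centred:** the camera fit gave a slope of about 0.02 rad. The lid looked centred to within the camera's roughly 2 mm accuracy.
- **Released:** the fingers were open and well clear, with a wrist force reading near zero.
- **Bystanders:** those in the last picture looked in place. I did not measure them, and the jar was outside that picture.

**What went wrong or disagreed:**
- **Fingertip height:** the real fingertips sat about 30 mm above the reported TCP, so the first two grasps closed above the bar without touching the lid. I corrected for this using the camera depth.
- **Wrist limit:** I first turned the wrist the wrong way on the carry, so joint 6 ran to its limit and the tool tilted about 13°. I levelled it and turned back the other way, touching nothing.
- **Turning moment:** while screwing down, the measured moment stayed between about 0 and -0.2 N m instead of the expected +0.2 N m. It only rose at the end stop.

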